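Block up the gap in the packed crate

TASK

The white carton in the open plywood crate leaves a gap along one side where it could slide about. Of the three loose wooden blocks, take the one that fills the gap's width best (the middle one in thickness) and set it upright down into the gap, flat on the crate's floor and with its long side along the gap, then let go of it. The carton stays lying flat in the crate.

Things in the scene. Friction and masses are not known exactly. Their poses are not given: they have to be found in the camera images.
- crate: Open plywood crate, fixed to the bench, with light cleats on the outside of its corners. Inside 164 mm (its x) by 154 mm (its y), walls 8 mm, floor 8 mm thick, rim 75 mm above the bench; outside 180 x 186 mm. Origin at the centre of its underside, z up. The carton lies against the +y wall; the gap is along the -y wall, runs the whole 164 mm along crate x and is about 51 to 53 mm wide in y.
- gap (a point): Middle of the gap on the crate's inner floor (8 mm above the bench), 50 mm to -y of the crate's centre; axes as the crate's. The block's underside belongs here.
- parcel: White cardboard carton in the crate, loose, 0.22 kg, 148 mm along crate x, 100 mm along crate y, 62 mm high (its top is 70 mm above the bench). Origin at the centre of its underside; its own y axis is its long one.
- filler_block: The right block: plain light wood, 60 mm long (its x) by 40 mm thick (its y) by 55 mm high (its z), 60 to 110 g, loose, standing on the bench. Origin at the centre of its underside. Held across its 60 mm length, it leaves about 50 mm at either end for the fingers when it is in the middle of the gap. Two other blocks of the same wood, length and height stand about: one only 18 mm thick (too thin), one 68 mm thick (too thick to go in); the three swap places.
There are look-alikes about, which are no part of the job. Leave any pink or red look-alike of the filler_block alone.

How it is judged:
By the outcome, as a careful person would: the job done as asked, in the order asked, and still so for the second after the job is handed in, with the robot touching nothing.
It also fails if it takes over 32 s, if anything falls off the work surface, if the arm or the gripper's body presses on something with over 40 N, if the wrist force passes 120 N, or if a joint passes its speed limit or range.

ROBOT

A 6-joint arm with a two-finger parallel gripper is mounted at the origin on a cart in front of the work surface, level with it; the furniture and walls round the work are solid. World frame = base frame: x ahead of the robot, y to its left, z up, the work surface at z = 0. Lengths are in m, angles in degrees, forces in N, time in s.
With the tool pointing down it reaches from about 0.4 to 0.825 m from the base axis. Payload 7 kg.
Tool frame: the origin (TCP) lies midway between the tips of the shut fingers; the grasp point (between the pads) lies 19 mm behind it; z points along the fingers, y is the line along which they close (so a half turn about z gives the same grasp; the last joint's range is limited). The gripper opens to 88 mm and grips with 3 to 60 N. Pads are 19 mm wide; open, the fingers measure 130 mm over their backs; the gripper's body (78 mm by 193 mm) begins 47 mm behind the grasp point.
Start: joints at [-52.821, 20.546, 0.682, 0, -70.136, -16.507], TCP at [0.238, -0.632, 0.203] pointing down, gripper open.
Joint ranges: [-176.03, 176.03], [-82.01, 121.73], [-58.28, 71.71], [-173.87, 95.51], [-174.79, -0.11], [-173.66, 173.66]. Speed limits (degrees/s): [136.94, 136.94, 172.46, 180, 180, 180].

INTERFACE

Orientations are given as [roll, pitch, yaw] about the fixed x, y, z axes, in that order (R = Rz(yaw) Ry(pitch) Rx(roll)).
In Python, from plant import r gives the robot as it stands.
- The arm moves only by the tool drive_tool, never from a script. Its argument "commands" is a list of rows, each an object of numbers: "hand": the closure, from 0 (fully open) to 1 (shut); "tx", "ty", "tz": the shift along the world's x, y, z scaled (see below); "turn": the turn about the world's z scaled (see below). A call has 1 to 10 rows; each row is the pose to reach, as a shift and turn from the pose commanded when the call began; what a row does not reach only later rows make up. The controller multiplies each number of a shift by 0.6 m and each number of a turn by 90 degrees. A row lasts 1/10 s, in which the tool goes at most 50 mm and 8.59 degrees, less where a joint would pass 70% of its speed; a pose out of reach is approached as far as the arm can. A call with a number of a shift or a turn outside -1 to 1 is refused whole. A call with a gripper value outside its range is refused whole. The fingers move at their own pace and stop on an object; "grip_force" is the grip in N (left out, the last holds). Time passes only in rows, so rows that repeat a pose let the fingers close. It gives the time, the measured TCP pose, the force, the opening and the grip force at its end, in the units of the state.
- r.get_state(): the state, without advancing time (a new reading comes with each control period).
- r.capture(name): name is "scene" or "top" or "wrist"; returns a dict with "frame" (384x512x3 uint8, red, green, blue), "fx", "fy", "cx", "cy" (pixels), "world_from_camera" (4x4, takes a point from camera to world coordinates); the wrist camera has in their place "T_tool_cam" (4x4, takes a point from camera to tool coordinates, whose origin is the TCP and whose axes are the flange's). Camera axes: x right, y down, z forward; pixel columns grow to the right and rows downward; lengths in m; the calibration is good to about 2 mm. A picture is of the moment at which its call begins: read the wrist's pose just before it. There is no depth.
- r.close_job(): hands the job in; it is judged then, once.
Trained networks look in the newest picture that a camera, given by its name, has taken for a name from the list of things; names that differ only in an ending like _2 or _b are one class to them, and where a whole thing is asked for, a point or a joint stands for the part that bears it (a point fixed in the world has none). Each returns a list of dicts, best first, with "score" (0 to 1); they miss things now and then, are a little off and sometimes report something else, mostly with a low value. They report only what shows in the picture. A call takes as long as a camera call. They do not tell look-alikes from the thing itself.
- r.trace(label, camera): "pixels" (384x512 bool, what is visible of it) and "extent" ([left, top, right, bottom] in pixels, round what is visible of it).
The state is a dict: "time_s": time; "joints": joint angles; "qd": joint speeds; "joint_torque": joint torques, N m; "tcp_pos": TCP position; "eef_rot": TCP orientation; "contact_force": force on the tool from outside, world axes, zero at the start; "moment": the same for the moment, N m; "gripper_width": finger opening in m; "gripper_force": force on a finger pad.
Only numpy, scipy, OpenCV 4.12 (cv2) and the standard library are available. Lean on these libraries where they do the work, as an engineer would, in place of code of your own. Each camera call takes 0.05 s, during which the arm holds its last target. There are 200 camera calls.

## Working session

There is one attempt and no reset: what is moved stays moved. The work goes in short steps, Python scripts to look and compute and a tool call to move; the robot and the scene stay as the last step left them, time stands still between calls to the robot, and variables do not carry over. Pictures are saved under pics/ and viewed, at most 10 in all, crops included, and the job is handed in when it is done.

Besides the shell and the picture viewer there is one more tool, called in YAML: its name, and indented under it one key for each argument. drive_tool: Moves the arm, as the interface text tells. Its arguments: {"type":"object","properties":{"commands":{"type":"array"},"grip_force":{"type":"number"}},"required":["commands"]}

```bash
mkdir -p pics
cat > h.py <<'E'
import numpy as np, cv2
from plant import r
def save(n,im): cv2.imwrite(f'pics/{n}.png',cv2.cvtColor(im,cv2.COLOR_RGB2BGR))
def px2w(c,u,v,z,T=None):
    T=np.array(c['world_from_camera']) if T is None else T
    d=T[:3,:3]@np.array([(u-c['cx'])/c['fx'],(v-c['cy'])/c['fy'],1]); o=T[:3,3]
    return o+d*(z-o[2])/d[2]
def w2px(c,p,T=None):
    T=np.array(c['world_from_camera']) if T is None else T
    q=T[:3,:3].T@(np.array(p)-T[:3,3]); return np.array([c['fx']*q[0]/q[2]+c['cx'],c['fy']*q[1]/q[2]+c['cy']])
E
python3 - <<'E'
from h import *
ims=[]
for n in('top','scene'):
    c=r.capture(n); ims.append(c['frame']); print(n,np.round(c['world_from_camera'],3).tolist(),c['fx'])
    for l in('filler_block','crate','parcel'):
        print(l,[(round(d['score'],2),d['extent']) for d in r.trace(l,n)])
    save(n,cv2.resize(c['frame'],(800,600)))
print(r.get_state())
E
```

```text
top [[-0.018, -0.993, 0.12, 0.384], [-1.0, 0.015, -0.023, -0.029], [0.021, -0.121, -0.992, 1.171], [0.0, 0.0, 0.0, 1.0]] 410.6240219130742
filler_block [(0.9, [250.6, 154.3, 270.6, 178.3]), (0.69, [299.3, 144.2, 319.1, 168.8]), (0.58, [307.0, 203.0, 330.8, 228.3]), (0.53, [236.6, 204.5, 252.1, 227.6])]
crate [(0.67, [127.2, 145.5, 217.9, 234.2])]
parcel [(0.65, [133.4, 156.3, 193.4, 224.5])]
scene [[-0.517, -0.357, 0.778, -0.415], [-0.856, 0.201, -0.476, 0.529], [0.014, -0.912, -0.41, 0.518], [0.0, 0.0, 0.0, 1.0]] 432.7689309233517
filler_block [(0.96, [238.1, 165.0, 263.1, 189.3]), (0.86, [255.2, 187.5, 272.4, 215.3]), (0.53, [276.6, 153.4, 289.9, 175.2])]
crate [(0.61, [137.3, 174.9, 223.0, 234.7])]
parcel [(0.62, [149.4, 179.9, 194.3, 204.8])]
{'time_s': 0.4, 'joints': array([-5.28205220e+01,  2.05530790e+01,  6.74254522e-01, -2.60492332e-03,
       -7.01351815e+01, -1.65068072e+01]), 'qd': array([ 0.02357379, -0.06724975,  0.10228251, -0.0782069 ,  0.00534726,
       -0.01969892]), 'joint_torque': array([ 4.37020180e-04, -5.81674218e+01,  2.92923027e+01,  6.99354440e+00,
        1.08377510e-02, -8.46657417e-05]), 'tcp_pos': array([ 0.23823796, -0.63145685,  0.20301854]), 'eef_rot': array([ 1.79985875e+02, -1.63077678e-03, -1.59328214e+02]), 'contact_force': array([-0.46740208, -0.0176089 ,  0.16899942]), 'moment': array([ 0.0376134 ,  0.02226262, -0.00573482]), 'gripper_force': 0.0, 'gripper_width': 0.08770311233184784}
```

View pics/top.png

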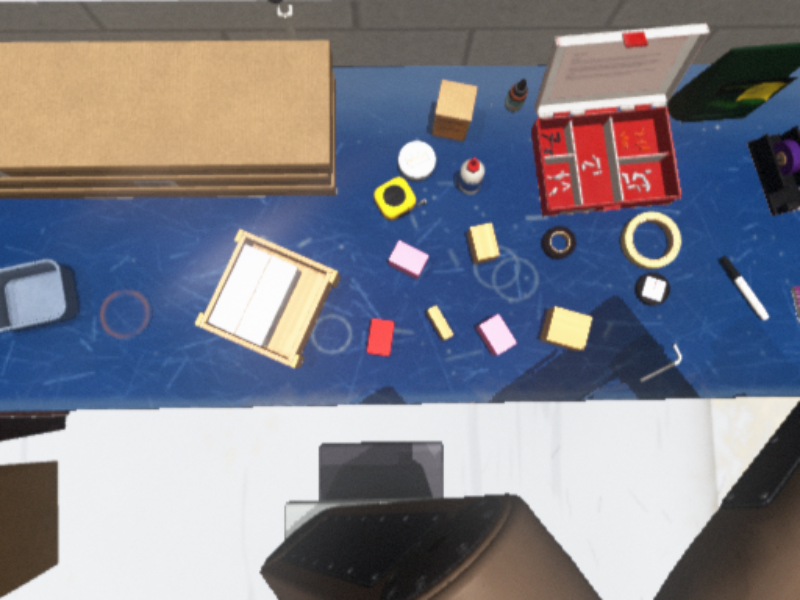

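View pics/scene.png

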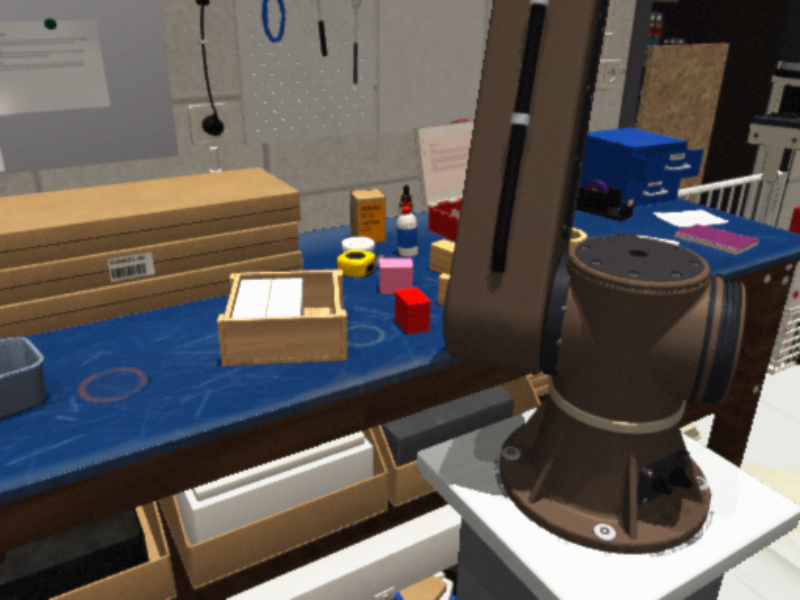

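The top picture (800 wide) shows these candidates:
- Plain wood: (483,242) medium, (440,323) thin and (567,328) thick.
- Pink: (408,258) and (497,334).
- Red: (380,337).

My choice is the medium wood block at (483,242), native (309,156). The crate is at (267,297), with its gap on the lower-right side, which is crate -y.

Run:
```python
from h import *
c=r.capture('top'); f=c['frame']
save('crop',cv2.resize(f[130:240,120:350],None,fx=3.4,fy=3.4,interpolation=cv2.INTER_CUBIC))
# wood top faces
hsv=cv2.cvtColor(f,cv2.COLOR_RGB2HSV)
for (x0,y0,x1,y1) in[(296,140,322,172),(268,190,294,222),(342,190,384,228)]:
    s=hsv[y0:y1,x0:x1]; m=((s[...,0]>10)&(s[...,0]<35)&(s[...,1]>60)&(s[...,2]>185)).astype(np.uint8)
    p=np.argwhere(m)[:,::-1]+[x0,y0]
    w=np.array([px2w(c,u,v,.055)[:2] for u,v in p]).astype(np.float32)
    print(len(p),cv2.minAreaRect(w*1000))
for l in('crate','parcel'):
    d=r.trace(l,'top')[0]; m=d['pixels']; p=np.argwhere(m)[:,::-1]
    h={'crate':.075,'parcel':.07}[l]
    w=np.array([px2w(c,u,v,h)[:2] for u,v in p]).astype(np.float32)
    print(l,cv2.minAreaRect(w*1000),cv2.boxPoints(cv2.minAreaRect(w*1000)).round().tolist())
```

```text
303 ((605.3597412109375, -201.03167724609375), (60.25123596191406, 38.728328704833984), 11.896512985229492)
142 ((462.4989929199219, -118.63243865966797), (59.707584381103516, 17.55158042907715), 29.00056266784668)
549 ((449.1312255859375, -344.12744140625), (66.93389129638672, 61.048606872558594), 73.02994537353516)
crate ((507.8951721191406, 177.0663604736328), (194.6112823486328, 182.06175231933594), 65.87125396728516) [[385.0, 125.0], [551.0, 51.0], [631.0, 229.0], [465.0, 303.0]]
parcel ((513.84716796875, 198.90521240234375), (113.86077880859375, 149.7399139404297), 65.48363494873047) [[422.0, 178.0], [558.0, 116.0], [606.0, 220.0], [469.0, 282.0]]
```

View pics/crop.png

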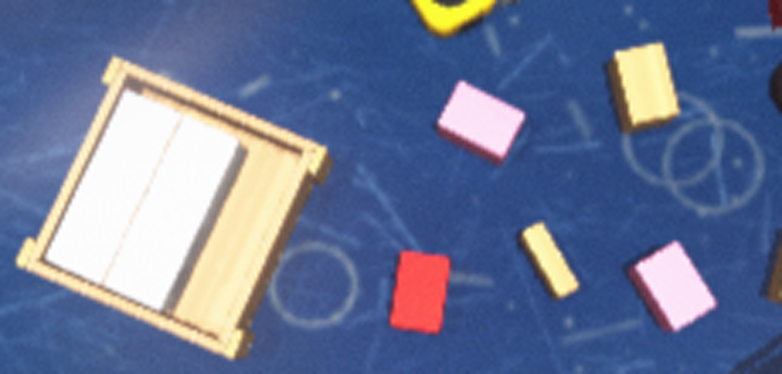

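The crop confirms the medium plain-wood block at crop (645,85), measuring 60 x 39 mm with its long axis at 12°. A bottle stands beyond it along its long axis, so I'll check the clearance to the gripper's body.

Run:
```python
from h import *
c=r.capture('top')
for u,v in[(470,190),(470,160),(416,200),(560,242)]:
    print(u,v,px2w(c,u/1.5625,v/1.5625,0).round(3),px2w(c,u/1.5625,v/1.5625,.09).round(3))
```

```text
470 190 [ 0.714 -0.186  0.   ] [ 0.688 -0.174  0.09 ]
470 160 [ 0.772 -0.188  0.   ] [ 0.742 -0.176  0.09 ]
416 200 [ 0.696 -0.084  0.   ] [ 0.672 -0.08   0.09 ]
560 242 [ 0.612 -0.351  0.   ] [ 0.595 -0.326  0.09 ]
```

drive_tool:
  commands:
    - {"tx": 0.612,"ty": 0.718,"tz": 0,"turn": 0.9,"hand": 0}
    - {"tx": 0.612,"ty": 0.718,"tz": 0,"turn": 0.9,"hand": 0}
    - {"tx": 0.612,"ty": 0.718,"tz": 0,"turn": 0.9,"hand": 0}
    - {"tx": 0.612,"ty": 0.718,"tz": 0,"turn": 0.9,"hand": 0}
    - {"tx": 0.612,"ty": 0.718,"tz": 0,"turn": 0.9,"hand": 0}
    - {"tx": 0.612,"ty": 0.718,"tz": 0,"turn": 0.9,"hand": 0}
    - {"tx": 0.612,"ty": 0.718,"tz": 0,"turn": 0.9,"hand": 0}
    - {"tx": 0.612,"ty": 0.718,"tz": 0,"turn": 0.9,"hand": 0}
    - {"tx": 0.612,"ty": 0.718,"tz": 0,"turn": 0.9,"hand": 0}
    - {"tx": 0.612,"ty": 0.718,"tz": 0,"turn": 0.9,"hand": 0}

```text
time_s: 1.6
tcp_pos: [0.5638, -0.2492, 0.2036]
eef_rot: [-180.0, -0.0, -78.0]
contact_force: [0.6, -1.1, 1.0]
gripper_width: 0.0875
gripper_force: 0.0
```

drive_tool:
  commands:
    - {"tx": 0.065,"ty": 0.075,"hand": 0}
    - {"tx": 0.065,"ty": 0.075,"hand": 0}
    - {"tx": 0.065,"ty": 0.075,"hand": 0}
    - {"tx": 0.065,"ty": 0.075,"hand": 0}

```text
invalid input
```

```bash
cat >> h.py <<'E'
from scipy.spatial.transform import Rotation
def wrist():
    s=r.get_state(); c=r.capture('wrist'); T=np.eye(4)
    T[:3,:3]=Rotation.from_euler('xyz',s['eef_rot'],degrees=True).as_matrix(); T[:3,3]=s['tcp_pos']
    return s,c,T@np.array(c['T_tool_cam'])
E
python3 - <<'E'
from h import *
s,c,T=wrist(); print(s['tcp_pos'],s['eef_rot'],T.round(3).tolist())
f=c['frame']
for d in r.trace('filler_block','wrist'):
    p=np.argwhere(d['pixels'])[:,::-1]
    w=np.array([px2w(c,u,v,.055,T)[:2] for u,v in p]).astype(np.float32)
    print(d['score'],d['extent'],cv2.minAreaRect(w*1000))
save('w1',f)
E
```

```text
[ 0.56377671 -0.2491707   0.20362101] [-1.79957690e+02 -1.95485838e-02 -7.79930815e+01] [[-0.978, -0.202, -0.05, 0.577], [-0.208, 0.948, 0.239, -0.313], [-0.001, 0.244, -0.97, 0.385], [0.0, 0.0, 0.0, 1.0]]
0.95 [315.9, 197.7, 375.8, 237.6] ((446.9263916015625, -226.6511993408203), (69.08479309082031, 53.63028335571289), 23.870079040527344)
0.74 [191.4, 187.6, 245.2, 228.2] ((604.0006713867188, -206.44581604003906), (64.48843383789062, 52.21934127807617), 12.022170066833496)
0.66 [203.3, 266.5, 247.0, 295.0] ((575.2628784179688, -97.50614929199219), (53.804962158203125, 37.63264083862305), 58.983028411865234)
```

View pics/w1.png

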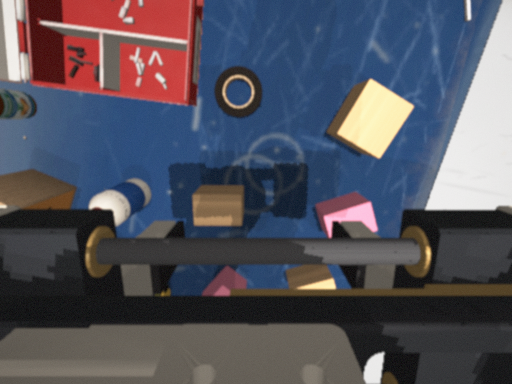

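The wrist picture shows the chosen block at (218,205), shaded, with the bottle at (120,200). Its position agrees with the top camera. The call was refused because each row needs every field.

drive_tool:
  commands:
    - {"tx": 0.068,"ty": 0.08,"tz": 0,"turn": 0,"hand": 0}
    - {"tx": 0.068,"ty": 0.08,"tz": 0,"turn": 0,"hand": 0}
    - {"tx": 0.068,"ty": 0.08,"tz": 0,"turn": 0,"hand": 0}
    - {"tx": 0.068,"ty": 0.08,"tz": -0.16,"turn": 0,"hand": 0}
    - {"tx": 0.068,"ty": 0.08,"tz": -0.16,"turn": 0,"hand": 0}
    - {"tx": 0.068,"ty": 0.08,"tz": -0.16,"turn": 0,"hand": 0}

```text
time_s: 2.3
tcp_pos: [0.5981, -0.203, 0.101]
eef_rot: [179.4, 0.2, -78.4]
contact_force: [-0.4, 0.2, -0.3]
gripper_width: 0.0877
gripper_force: 0.0
```

Run:
```python
from h import *
s,c,T=wrist(); print(s['tcp_pos'],s['eef_rot'])
save('w2',c['frame'])
a=np.radians(11.9);ux=np.array([np.cos(a),np.sin(a)]);uy=np.array([-ux[1],ux[0]])
for i,j in[(1,1),(1,-1),(-1,-1),(-1,1)]:
    q=np.array([.6054,-.201])+ux*.03*i+uy*.02*j; print(i,j,w2px(c,[*q,.055],T).round())
for d in r.trace('filler_block','wrist'): print(d['score'],d['extent'])
```

```text
[ 0.59808332 -0.20300109  0.10102166] [179.40146135   0.24255874 -78.44852565]
1 1 [213. 226.]
1 -1 [210. 180.]
-1 -1 [283. 179.]
-1 1 [283. 225.]
0.93 [214.5, 171.7, 288.4, 224.0]
0.93 [366.4, 353.3, 384.1, 383.1]
0.64 [248.0, 279.6, 264.8, 288.1]
0.64 [377.0, 180.2, 475.7, 236.5]
```

View pics/w2.png

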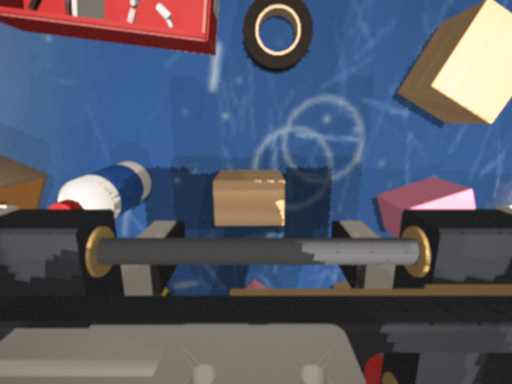

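The picture shows the block's top at u 214–286, within 3 px of the prediction, and the bottle to the left at (70–150,160–215). Next I'll check the bottle's place and height against the gripper's body.

Run:
```python
from h import *
s,c,T=wrist(); print(s['tcp_pos'],s['eef_rot'],s['qd'].round(2))
print('near base edge',px2w(c,152,183,0,T).round(3), px2w(c,135,163,0,T).round(3))
for z in(.05,.06,.07,.08,.09,.1): print(z,'cap',px2w(c,68,206,z,T).round(3))
t=r.capture('top'); 
for z in(.05,.06,.07,.08,.09,.1): print(z,'cap top cam',px2w(t,473/1.5625,163/1.5625,z).round(3))
```

```text
[ 0.60300937 -0.20407404  0.10782013] [ 1.79912620e+02 -3.23755902e-02 -7.83470422e+01] [ 0.18 -2.04  2.93  0.69 -0.13 -0.15]
near base edge [ 0.712 -0.186  0.   ] [ 0.731 -0.203  0.   ]
0.05 cap [ 0.765 -0.164  0.05 ]
0.06 cap [ 0.759 -0.168  0.06 ]
0.07 cap [ 0.753 -0.173  0.07 ]
0.08 cap [ 0.747 -0.177  0.08 ]
0.09 cap [ 0.74  -0.181  0.09 ]
0.1 cap [ 0.734 -0.186  0.1  ]
0.05 cap top cam [ 0.75  -0.186  0.05 ]
0.06 cap top cam [ 0.746 -0.185  0.06 ]
0.07 cap top cam [ 0.743 -0.183  0.07 ]
0.08 cap top cam [ 0.74  -0.182  0.08 ]
0.09 cap top cam [ 0.737 -0.181  0.09 ]
0.1 cap top cam [ 0.733 -0.179  0.1  ]
```

drive_tool:
  commands:
    - {"tx": 0,"ty": 0.004,"tz": -0.06,"turn": 0,"hand": 0}
    - {"tx": 0,"ty": 0.004,"tz": -0.11,"turn": 0,"hand": 0}
    - {"tx": 0,"ty": 0.004,"tz": -0.142,"turn": 0,"hand": 0}
    - {"tx": 0,"ty": 0.004,"tz": -0.142,"turn": 0,"hand": 0}
    - {"tx": 0,"ty": 0.004,"tz": -0.142,"turn": 0,"hand": 1}
    - {"tx": 0,"ty": 0.004,"tz": -0.142,"turn": 0,"hand": 1}
    - {"tx": 0,"ty": 0.004,"tz": -0.142,"turn": 0,"hand": 1}
    - {"tx": 0,"ty": 0.004,"tz": -0.142,"turn": 0,"hand": 1}
    - {"tx": 0,"ty": 0.004,"tz": -0.142,"turn": 0,"hand": 1}
    - {"tx": 0,"ty": 0.004,"tz": -0.142,"turn": 0,"hand": 1}
  grip_force: 25

```text
time_s: 3.5
tcp_pos: [0.6042, -0.2007, 0.0231]
eef_rot: [-179.9, -0.0, -78.3]
contact_force: [-1.0, 1.3, 7.2]
gripper_width: 0.0596
gripper_force: 25.0
```

drive_tool:
  commands:
    - {"tx": 0,"ty": 0,"tz": 0.08,"turn": 0,"hand": 1}
    - {"tx": 0,"ty": 0,"tz": 0.16,"turn": 0,"hand": 1}
    - {"tx": 0,"ty": 0,"tz": 0.24,"turn": 0,"hand": 1}
    - {"tx": -0.02,"ty": 0.08,"tz": 0.3,"turn": -0.08,"hand": 1}
    - {"tx": -0.04,"ty": 0.16,"tz": 0.33,"turn": -0.16,"hand": 1}
    - {"tx": -0.055,"ty": 0.24,"tz": 0.33,"turn": -0.24,"hand": 1}
    - {"tx": -0.07,"ty": 0.32,"tz": 0.33,"turn": -0.32,"hand": 1}
    - {"tx": -0.085,"ty": 0.4,"tz": 0.33,"turn": -0.4,"hand": 1}
    - {"tx": -0.1,"ty": 0.48,"tz": 0.33,"turn": -0.4,"hand": 1}
    - {"tx": -0.118,"ty": 0.56,"tz": 0.33,"turn": -0.4,"hand": 1}

```text
time_s: 4.5
tcp_pos: [0.5332, 0.1303, 0.2201]
eef_rot: [-180.0, 0.0, -114.3]
contact_force: [2.2, 0.3, -0.5]
gripper_width: 0.0596
gripper_force: 25.0
```

drive_tool:
  commands:
    - {"tx": -0.02,"ty": 0.06,"tz": 0,"turn": 0,"hand": 1}
    - {"tx": -0.02,"ty": 0.117,"tz": 0,"turn": 0,"hand": 1}
    - {"tx": -0.02,"ty": 0.117,"tz": 0,"turn": 0,"hand": 1}
    - {"tx": -0.02,"ty": 0.117,"tz": 0,"turn": 0,"hand": 1}
    - {"tx": -0.02,"ty": 0.117,"tz": 0,"turn": 0,"hand": 1}

```text
time_s: 5.0
tcp_pos: [0.5219, 0.198, 0.2198]
eef_rot: [180.0, -0.0, -114.3]
contact_force: [0.1, 0.5, -1.0]
gripper_width: 0.0597
gripper_force: 25.0
```

Run:
```python
from h import *
s,c,T=wrist(); print(s['time_s'],s['tcp_pos'],s['eef_rot'],s['gripper_width'])
np.save('T.npy',T)
f=c['frame'].copy()
def rect(ctr,a,x0,x1,y0,y1,z,col):
    a=np.radians(a);R=np.array([[np.cos(a),-np.sin(a)],[np.sin(a),np.cos(a)]])
    p=[w2px(c,[*(np.array(ctr)+R@q),z],T) for q in[(x0,y0),(x1,y0),(x1,y1),(x0,y1)]]
    cv2.polylines(f,[np.round(p).astype(int)],True,col,1)
C=(.5095,.1807)
rect(C,-24.1,-.082,.082,-.077,.077,.075,(255,0,0))
rect(C,-24.1,-.074,.074,-.023,.077,.07,(0,255,0))
rect(C,-24.1,-.082,.082,-.077,-.023,.008,(0,0,255))
save('w3',cv2.resize(f,(800,600)))
```

```text
5.0 [0.52194366 0.19803502 0.21981757] [ 1.79982468e+02 -2.61174132e-02 -1.14344254e+02] 0.059687075588709754
```

View pics/w3.png

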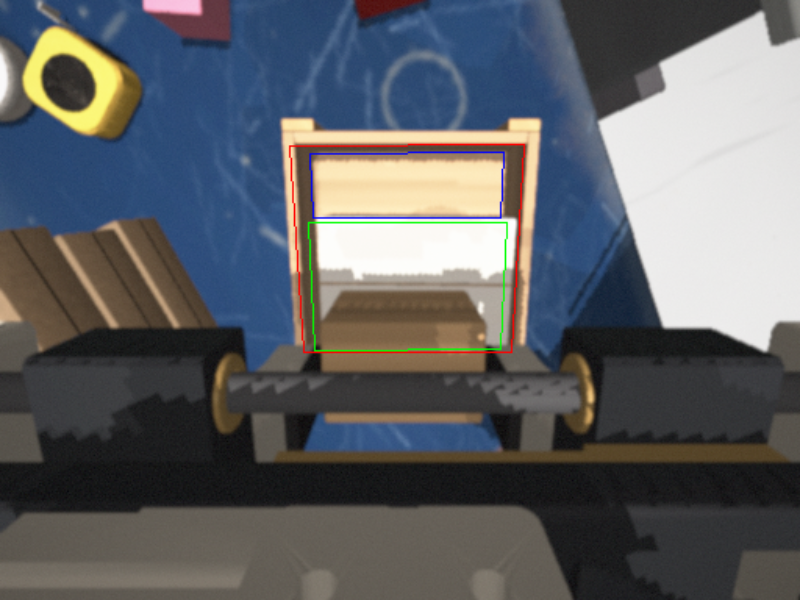

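The picture shows the gap at (300–520,150–217). The drawn crate model fits within about 5 px (3 mm along crate x), the carton's edge is about 3 mm nearer than drawn, and the block is held at (405,320). I'll refine the offsets from these pixels.

Run:
```python
from h import *
T=np.load('T.npy'); c=r.capture('wrist'); k=1/1.5625
a=np.radians(-24.1);R=np.array([[np.cos(a),-np.sin(a)],[np.sin(a),np.cos(a)]]);C=np.array((.5095,.1807))
tcp=np.array([.52194,.19804])
for n,u,v,z in[('rim in L',300,146,.075),('rim in R',525,145,.075),('rim out L',330,131,.075),('rim out R',500,131,.075),('parcel L',330,217,.07),('parcel R',500,218,.07),('outer L',283,135,.075),('outer R',541,135,.075),('wallL',302,340,.075),('wallR',522,340,.075)]:
    print(n,(1000*R.T@(px2w(c,u*k,v*k,z,T)[:2]-C)).round(1))
for n,u,v,z in[('bot L',335,292,.1967),('bot R',470,292,.1967),('top L',322,321,.2517),('top R',486,320,.2517)]:
    print(n,'rel tcp',(1000*R.T@(px2w(c,u*k,v*k,z,T)[:2]-tcp)).round(1))
# edge profile across gap centre columns
f=c['frame'].mean(2); print(f[80:150,255:265].mean(1).round().tolist())
```

```text
rim in L [ 74.9 -76.1]
rim in R [-83.  -76.1]
rim out L [ 53.4 -85.9]
rim out R [-65.  -85.4]
parcel L [ 56.8 -26.8]
parcel R [-69.  -25.6]
outer L [ 86.3 -83.4]
outer R [-93.7 -82.7]
wallL [82.1 67.3]
wallR [-89.8  68. ]
bot L rel tcp [ 31.2 -19.3]
bot R rel tcp [-33.1 -19. ]
top L rel tcp [ 27.5 -21.1]
top R rel tcp [-30.5 -21.2]
[80.0, 83.0, 90.0, 127.0, 183.0, 214.0, 220.0, 221.0, 221.0, 222.0, 215.0, 185.0, 122.0, 80.0, 70.0, 71.0, 83.0, 106.0, 123.0, 127.0, 129.0, 139.0, 169.0, 201.0, 217.0, 221.0, 222.0, 223.0, 224.0, 224.0, 225.0, 226.0, 225.0, 224.0, 222.0, 217.0, 214.0, 211.0, 212.0, 213.0, 214.0, 217.0, 219.0, 220.0, 222.0, 222.0, 222.0, 222.0, 221.0, 221.0, 222.0, 223.0, 225.0, 227.0, 227.0, 224.0, 209.0, 175.0, 166.0, 212.0, 243.0, 250.0, 250.0, 249.0, 249.0, 249.0, 249.0, 249.0, 249.0, 249.0]
```

drive_tool:
  commands:
    - {"tx": -0.03,"ty": -0.05,"tz": 0,"turn": 0,"hand": 1}
    - {"tx": -0.0615,"ty": -0.1045,"tz": 0,"turn": 0,"hand": 1}
    - {"tx": -0.0615,"ty": -0.1045,"tz": -0.05,"turn": 0,"hand": 1}
    - {"tx": -0.0615,"ty": -0.1045,"tz": -0.11,"turn": 0,"hand": 1}
    - {"tx": -0.0615,"ty": -0.1045,"tz": -0.17,"turn": 0,"hand": 1}
    - {"tx": -0.0615,"ty": -0.1045,"tz": -0.17,"turn": 0,"hand": 1}
    - {"tx": -0.0615,"ty": -0.1045,"tz": -0.17,"turn": 0,"hand": 1}

```text
time_s: 5.8
tcp_pos: [0.4856, 0.1352, 0.1186]
eef_rot: [-180.0, -0.1, -114.4]
contact_force: [0.7, 0.5, -2.1]
gripper_width: 0.0596
gripper_force: 25.0
```

Run:
```python
from h import *
s,c,T=wrist(); print(s['time_s'],s['tcp_pos'],s['eef_rot'],s['gripper_width'])
t=r.capture('scene')['frame']
save('w4',np.hstack([cv2.resize(c['frame'][60:320,80:430],(400,297)),cv2.resize(t[130:260,110:285],(400,297),interpolation=cv2.INTER_CUBIC)]))
```

```text
5.8 [0.48560155 0.13521796 0.11862779] [-1.79992685e+02 -6.35560950e-02 -1.14360986e+02] 0.05960816660495424
```

View pics/w4.png

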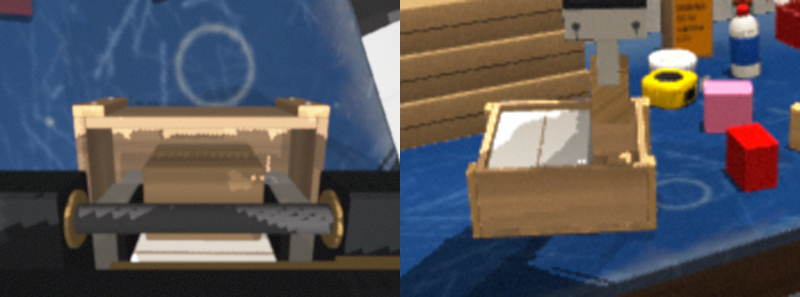

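The block hangs over the gap, centred between the end walls and clear of the carton edge and front wall. I'll lower it most of the way and check the force.

drive_tool:
  commands:
    - {"tx": 0,"ty": 0,"tz": -0.03,"turn": 0,"hand": 1}
    - {"tx": 0,"ty": 0,"tz": -0.06,"turn": 0,"hand": 1}
    - {"tx": 0,"ty": 0,"tz": -0.08,"turn": 0,"hand": 1}
    - {"tx": 0,"ty": 0,"tz": -0.1,"turn": 0,"hand": 1}

```text
time_s: 6.3
tcp_pos: [0.4862, 0.1365, 0.0586]
eef_rot: [-179.9, 0.1, -114.3]
contact_force: [0.8, 0.5, -0.9]
gripper_width: 0.0596
gripper_force: 25.0
```

drive_tool:
  commands:
    - {"tx": 0,"ty": 0,"tz": -0.02,"turn": 0,"hand": 1}
    - {"tx": 0,"ty": 0,"tz": -0.035,"turn": 0,"hand": 1}
    - {"tx": 0,"ty": 0,"tz": -0.044,"turn": 0,"hand": 1}
    - {"tx": 0,"ty": 0,"tz": -0.044,"turn": 0,"hand": 1}
    - {"tx": 0,"ty": 0,"tz": -0.044,"turn": 0,"hand": 1}

```text
time_s: 6.8
tcp_pos: [0.4854, 0.1361, 0.0316]
eef_rot: [-180.0, 0.0, -114.3]
contact_force: [-0.4, 0.2, -0.3]
gripper_width: 0.0595
gripper_force: 25.0
```

drive_tool:
  commands:
    - {"tx": 0,"ty": 0,"tz": -0.001,"turn": 0,"hand": 1}
    - {"tx": 0,"ty": 0,"tz": -0.0015,"turn": 0,"hand": 1}
    - {"tx": 0,"ty": 0,"tz": -0.0015,"turn": 0,"hand": 1}

```text
time_s: 7.1
tcp_pos: [0.4854, 0.136, 0.0308]
eef_rot: [-180.0, 0.0, -114.3]
contact_force: [0.3, -0.0, -0.1]
gripper_width: 0.0596
gripper_force: 25.0
```

drive_tool:
  commands:
    - {"tx": 0,"ty": 0,"tz": -0.001,"turn": 0,"hand": 1}
    - {"tx": 0,"ty": 0,"tz": -0.002,"turn": 0,"hand": 1}
    - {"tx": 0,"ty": 0,"tz": -0.002,"turn": 0,"hand": 1}

```text
time_s: 7.4
tcp_pos: [0.4855, 0.136, 0.0307]
eef_rot: [-180.0, 0.0, -114.3]
contact_force: [-4.6, -1.3, 13.8]
gripper_width: 0.0601
gripper_force: 25.0
```

Contact with the floor at 14 N. Releasing and lifting.

drive_tool:
  commands:
    - {"tx": 0,"ty": 0,"tz": 0.001,"turn": 0,"hand": 1}
    - {"tx": 0,"ty": 0,"tz": 0.001,"turn": 0,"hand": 0.12}
    - {"tx": 0,"ty": 0,"tz": 0.001,"turn": 0,"hand": 0.12}
    - {"tx": 0,"ty": 0,"tz": 0.001,"turn": 0,"hand": 0.12}
    - {"tx": 0,"ty": 0,"tz": 0.001,"turn": 0,"hand": 0.12}
    - {"tx": 0,"ty": 0,"tz": 0.001,"turn": 0,"hand": 0.12}

```text
time_s: 8.0
tcp_pos: [0.4852, 0.1359, 0.0299]
eef_rot: [180.0, -0.0, -114.3]
contact_force: [0.2, -0.7, -0.0]
gripper_width: 0.0769
gripper_force: 0.0
```

drive_tool:
  commands:
    - {"tx": 0,"ty": 0,"tz": 0.03,"turn": 0,"hand": 0.12}
    - {"tx": 0,"ty": 0,"tz": 0.08,"turn": 0,"hand": 0.12}
    - {"tx": 0,"ty": 0,"tz": 0.14,"turn": 0,"hand": 0.12}
    - {"tx": 0,"ty": 0,"tz": 0.2,"turn": 0,"hand": 0.12}
    - {"tx": 0.03,"ty": 0.06,"tz": 0.3,"turn": 0,"hand": 0.12}
    - {"tx": 0.05,"ty": 0.1,"tz": 0.32,"turn": 0,"hand": 0.12}
    - {"tx": 0.05,"ty": 0.1,"tz": 0.32,"turn": 0,"hand": 0.12}
    - {"tx": 0.05,"ty": 0.1,"tz": 0.32,"turn": 0,"hand": 0.12}

```text
time_s: 8.8
tcp_pos: [0.5154, 0.1967, 0.2222]
eef_rot: [180.0, 0.0, -114.3]
contact_force: [0.2, -1.0, -1.6]
gripper_width: 0.0771
gripper_force: 0.0
```

Run:
```python
from h import *
s,c,T=wrist(); print(s['time_s'],s['tcp_pos'],s['gripper_width'],s['contact_force'])
t=r.capture('scene')['frame']
save('w5',np.hstack([cv2.resize(c['frame'][60:320,80:430],(400,297)),cv2.resize(t[150:250,120:255],(400,297),interpolation=cv2.INTER_CUBIC)]))
```

```text
8.8 [0.5153735  0.1967018  0.22215933] 0.07705585475763309 [ 0.18734399 -1.0057817  -1.61813798]
```

View pics/w5.png

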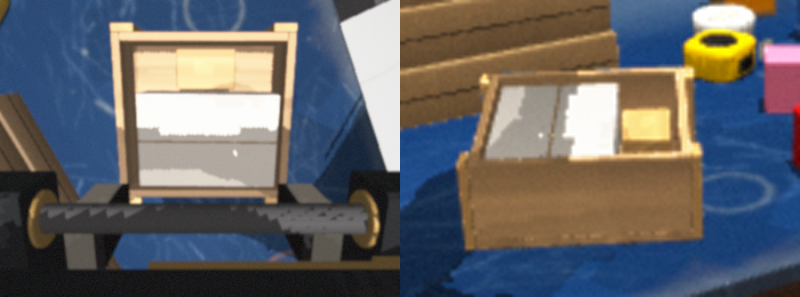

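The block stands upright and aligned in the middle of the gap at (205,70), below the rim. The carton lies flat at (207,140), and the gripper is clear.

```bash
python3 -c "
from plant import r
print(r.close_job())"
```

```text
the job is handed in; nothing more can be done
None
```

The 40 mm block is standing upright on the crate floor in the middle of the gap, long side along it and released; the carton still lies flat, and the job was handed in at about 9 s (no verdict was returned).

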